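# Lock the lure drying wheel with its pin

### The job

Lock the lure drying wheel so that the lures can be taken off. Swing the red-handled lever until it stands upright, which lines up the cross-hole of the shaft under the bracket, then take the yellow-knobbed pin (not the black one) from the wooden stand and push it down through the hole in the bracket's top and through the shaft until its knob sits on the bracket, and let go.

Things in the scene. Friction and masses are not known exactly. Their poses are not given: they have to be found in the camera images.
- lockpin_knob (a point): Centre of the lock pin's yellow knob (upright cylinder, 28 mm diameter, 50 mm high; grip from above). Its steel shank, 10 mm thick, points down: tip 95 mm below this point, knob underside 25 below. z up, 0.09 kg. It hangs loose in a wooden stand 60 x 150 x 85 mm, knob resting on top. 80 mm along the stand, to either side, is a bystander pin: same knob in black, shank too short.
- mouth (a point): Centre of the 20 mm hole in the fixed bracket's flat aluminium top plate (70 x 90, 12 thick), at its upper face, 127 mm above the bench. z up; y along the horizontal shaft, towards the white wheel with lures; x square to it. Shaft axis 37 mm below; on it, under the plate, a 40 mm square brass hub with a 20 mm cross-hole, vertical when the lever is upright. The pin's knob stops on the plate.
- handle (a point): Middle of the lever's red round handle, 16 mm thick, 65 mm long, parallel to the shaft; grip from above, fingers closing along x of the mouth. It swings on an 80 mm radius about the shaft: in the mouth's axes it is at x = 80 sin(q), y = -110, z = -37 + 80 cos(q) mm, q being joint shaft (upright, its top is 178 mm above the bench: carry the pin over it). Its own axes turn with the lever.
- shaft (a joint): Angle q (rad) of shaft, lever and wheel: 0 = lever upright, cross-hole vertical. Starts negative: lever leaning to -x of the mouth (towards the robot) by 29 to 63 degrees. Friction (0.25 N m, 3 N at the handle) holds it where it is left; no stop at upright (turns from -1.3 to 1.3).
There are look-alikes about, which are no part of the job. Of the things that look like the part that bears lockpin_knob, the largest one is meant.

How it is judged:
By the outcome, as a careful person would: the job done as asked, in the order asked, and still so for the second after the job is handed in, with the robot touching nothing.
It also fails if it takes over 51 s, if anything falls off the work surface, if the arm or the gripper's body presses on something with over 40 N, if the wrist force passes 120 N, or if a joint passes its speed limit or range.

### The arm

A 6-joint arm with a two-finger parallel gripper is mounted at the origin on the work surface. World frame = base frame: x ahead of the robot, y to its left, z up, the work surface at z = 0. Lengths are in m, angles in rad, forces in N, time in s.
With the tool pointing down it reaches from about 0.375 to 0.9 m from the base axis. Payload 3.1 kg.
Tool frame: the origin (TCP) lies between the finger pads; the fingertips stand 17 mm ahead of it and the grasp point (between the pads) lies 2 mm behind it; z points along the fingers, y is the line along which they close (so a half turn about z gives the same grasp; the last joint's range is limited). The gripper opens to 85 mm and grips with 20 to 120 N. Pads are 22 mm wide; open, the fingers measure 114 mm over their backs; the gripper's body (76 mm by 85 mm) begins 54 mm behind the grasp point. The pads swing forward as they close: fully open they stand 13 mm farther back than shut.
Start: joints at [1.022, 0.527, 1.433, -0, 1.181, -0.178], TCP at [0.226, 0.583, 0.209] pointing down, gripper open.
Joint ranges: [-3.08, 3.08], [-0.75, 2.2], [0.22, 2.44], [-1.43, 4.57], [0, 2.65], [-2.85, 2.85]. Speed limits (rad/s): [2.79, 2.79, 3.14, 3.14, 3.14, 3.14].

### API

Orientations are given as a unit quaternion [x, y, z, w].
In Python, from station import sense, vision, order gives the robot as it stands.
- The arm moves only by the shell command python3 -m crank 'ROWS' [OPENING] [FORCE]. ROWS is JSON, a list of rows, each an object with "dp": the shift along the world's x, y, z in units of 30 mm (1.0 is 30 mm), a list of three; "angular": the turn, a rotation vector about the world's x, y, z in degrees, a list of three. In form: [{"dp": [dx, dy, dz], "angular": [ax, ay, az]}, ...]. A call has 1 to 20 rows; each row shifts and turns the commanded pose from where the row before left it; what a row does not reach is not made up. A row lasts 1/10 s, in which the tool goes at most 50 mm and 8.59 degrees, less where a joint would pass 70% of its speed; a pose out of reach is approached as far as the arm can. A call is refused whole if a number of a shift passes 1 or a number of a turn 8.59, either way. A call with a gripper value outside its range is refused whole. OPENING is the closure, from 0 (fully open) to 1 (shut), set as the call begins (- or left out, the last holds). The fingers move at their own pace and stop on an object; FORCE is the grip in N (left out, the last holds). Time passes only in rows, so rows that do not move let the fingers close. It gives the time, the measured TCP pose, the force, the opening and the grip force at its end, in the units of the state.
- sense(): the state, without advancing time (a new reading comes with each control period).
- vision.snapshot(name): name is "scene" or "top" or "wrist"; returns a dict with "image" (420x560x3 uint8, blue, green, red), "range_z" (420x560 float32, m along the optical axis (not along the pixel's ray), 0 where there is no reading), "mtx" (3x3 intrinsics, pixels), "pose" (4x4, takes a point from camera to world coordinates); the wrist camera has in their place "mount" (4x4, takes a point from camera to tool coordinates, whose origin is the TCP and whose axes are the flange's). Camera axes: x right, y down, z forward; pixel columns grow to the right and rows downward; lengths in m; the calibration is good to about 2 mm. A picture is of the moment at which its call begins: read the wrist's pose just before it.
- order.sign_off(): hands the job in; it is judged then, once.
The state is a dict: "t": time; "q": joint angles; "qd": joint speeds; "tau": joint torques, N m; "tcp_pos": TCP position; "tool_rot": TCP orientation; "force": force on the tool from outside, world axes, zero at the start; "ft_torque": the same for the moment, N m; "finger_gap": opening from 0.0 (shut) to 1.0 (fully open); "gripper_force": force on a finger pad.
Only numpy, scipy, OpenCV 4.12 (cv2) and the standard library are available. Lean on these libraries where they do the work, as an engineer would, in place of code of your own. Each camera call takes 0.05 s, during which the arm holds its last target. There are 200 camera calls.

## Working session

There is one attempt and no reset: what is moved stays moved. The work goes in short steps, Python scripts to look and compute and a shell command to move; the robot and the scene stay as the last step left them, time stands still between calls to the robot, and variables do not carry over. Pictures are saved under pics/ and viewed, at most 12 in all, crops included, and the job is handed in when it is done.

```bash
mkdir -p pics; ls; cat > h.py <<'E'
import numpy as np, cv2, json
from station import sense, vision, order
from scipy.spatial.transform import Rotation as R
def snap(name):
    s=sense(); d=vision.snapshot(name)
    if 'pose' not in d or d.get('pose') is None:
        T=np.eye(4); T[:3,:3]=R.from_quat(s['tool_rot']).as_matrix(); T[:3,3]=s['tcp_pos']
        d['pose']=T@d['mount']
    return d
def cloud(d):
    z=d['range_z']; h,w=z.shape; u,v=np.meshgrid(np.arange(w),np.arange(h)); K=d['mtx']
    P=np.stack([(u-K[0,2])/K[0,0]*z,(v-K[1,2])/K[1,1]*z,z],-1)
    return P@d['pose'][:3,:3].T+d['pose'][:3,3]
def onplane(d,u,v,z):
    K=d['mtx']; r=d['pose'][:3,:3]@np.array([(u-K[0,2])/K[0,0],(v-K[1,2])/K[1,1],1]); o=d['pose'][:3,3]
    return o+r*(z-o[2])/r[2]
E
python3 - <<'E'
from h import *
print(sense())
a=snap('scene');b=snap('top')
for n,d in(('scene',a),('top',b)):
    cv2.imwrite(f'pics/{n}.png',d['image']); print(d['pose'].round(3).tolist(),d['mtx'].round(1).tolist())
    np.savez(f'{n}.npz',**d)
E
```

```text
pics
{'t': 0.0, 'q': array([ 1.02149636e+00,  5.28443344e-01,  1.43390702e+00,  7.42728324e-06,
        1.18136287e+00, -1.78529250e-01]), 'qd': array([-5.70414057e-04,  3.84287057e-04, -6.70406524e-05,  4.31692090e-04,
        1.38891676e-04, -1.18165607e-03]), 'tau': array([-3.29338018e-04, -4.42357600e+01, -1.78020197e+01, -2.48314154e-04,
        8.41474277e-03, -7.00795070e-06]), 'tcp_pos': array([0.22604655, 0.58188226, 0.20794617]), 'tool_rot': array([ 1.84326587e-01,  9.82864480e-01, -9.89634549e-04, -3.80605455e-04]), 'force': array([-0.3726741 , -0.35137234,  0.0291611 ]), 'ft_torque': array([ 0.03219962, -0.02537599,  0.00501063]), 'gripper_force': 0.0, 'finger_gap': 1.0019477014808773}
[[0.089, 0.776, -0.624, 1.005], [0.996, -0.077, 0.046, -0.119], [-0.012, -0.625, -0.78, 0.74], [0.0, 0.0, 0.0, 1.0]] [[517.1, 0.0, 269.4], [0.0, 517.1, 214.4], [0.0, 0.0, 1.0]]
[[0.002, -0.984, 0.176, 0.386], [-1.0, -0.004, -0.011, -0.065], [0.011, -0.176, -0.984, 0.794], [0.0, 0.0, 0.0, 1.0]] [[431.9, 0.0, 283.6], [0.0, 431.9, 214.9], [0.0, 0.0, 1.0]]
```

View pics/scene.png

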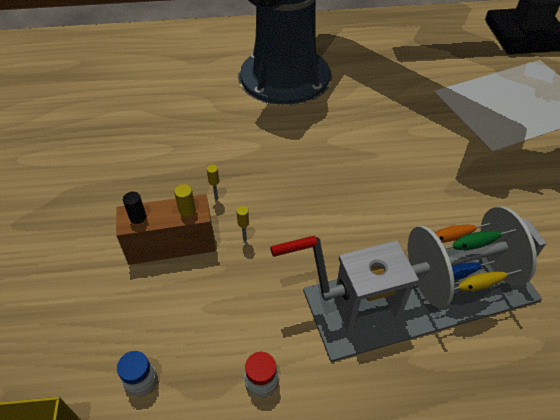

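View pics/top.png

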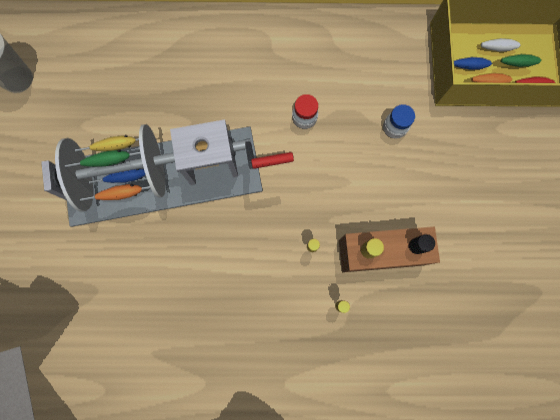

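The scene picture shows the stand with the yellow knob at (185,198) and the black one at (135,207), with small decoy pins at (213,175) and (243,217). The bracket hole is at (378,267) and the red handle at (295,246). In the top picture the hole is at (202,145), the handle at (272,159) and the yellow knob at (375,247).

```bash
python3 - <<'E'
from h import *
for n,hole in(('top',(202,145)),('scene',(378,267))):
    d=dict(np.load(n+'.npz')); P=cloud(d); im=d['image']; hsv=cv2.cvtColor(im,cv2.COLOR_BGR2HSV)
    z=P[...,2]; print(n)
    m=((abs(z-.127)<.006)&(hsv[...,1]<60)).astype(np.uint8)
    k,l,st,c=cv2.connectedComponentsWithStats(m)
    i=1+np.argmax(st[1:,4]); mm=(l==i).astype(np.uint8); p=P[l==i]
    r=cv2.minAreaRect(p[:,:2].astype(np.float32)*1000); print('plate',st[i],p.mean(0).round(4),r)
    cs,hi=cv2.findContours(mm,cv2.RETR_CCOMP,cv2.CHAIN_APPROX_NONE)
    for q,hh in zip(cs,hi[0]):
        if hh[3]>=0 and cv2.contourArea(q)>20:
            M=cv2.moments(q);u,v=M['m10']/M['m00'],M['m01']/M['m00'];print('hole',u,v,cv2.contourArea(q),onplane(d,u,v,.127).round(4))
    for nm,mk in(('yel',(abs(hsv[...,0].astype(int)-28)<6)&(hsv[...,1]>170)&(hsv[...,2]>90)),('red',((hsv[...,0]<5)|(hsv[...,0]>175))&(hsv[...,1]>170)&(hsv[...,2]>90))):
        k,l,st,c=cv2.connectedComponentsWithStats(mk.astype(np.uint8))
        for i in range(1,k):
            if st[i,4]>60:
                p=P[l==i]; top=p[p[:,2]>np.percentile(p[:,2],95)-.006]
                print(nm,st[i],c[i].round(1),'mean',p.mean(0).round(3),'topmean',top.mean(0).round(4),'zmax',p[:,2].max().round(3))
                if nm=='red':
                    v=np.linalg.svd(p-p.mean(0),full_matrices=False)[2][0]; print('   axis',v.round(3),np.ptp((p-p.mean(0))@v).round(3))
E
```

```text
top
plate [ 170  119   62   52 2279] [0.6199 0.062  0.1276] ((621.1654663085938, 62.15226745605469), (71.7338638305664, 90.1100845336914), 11.294746398925781)
hole 200.9292929292929 144.9280303030303 132.0 [0.6195 0.0614 0.127 ]
red [516  77  38   6 157] [535.9  80.1] mean [ 0.787 -0.557  0.029] topmean [ 0.7874 -0.5591  0.0299] zmax 0.034
   axis [-0.014 -0.999  0.038] 0.07
red [295  95  23  23 401] [306.1 105.5] mean [ 0.717 -0.113  0.064] topmean [ 0.7172 -0.113   0.0641] zmax 0.794
   axis [-0.422  0.062  0.904] 0.817
red [252 153  41  15 332] [272.9 159.7] mean [ 0.586 -0.055  0.156] topmean [ 0.587  -0.0555  0.156 ] zmax 0.159
   axis [-0.188  0.982 -0.007] 0.064
scene
plate [ 339  241   80   58 2752] [0.626  0.06   0.1264] ((623.8305053710938, 60.854393005371094), (72.00589752197266, 91.3844223022461), 11.171710014343262)
hole 377.672278338945 268.8069584736251 148.5 [0.6268 0.0596 0.127 ]
yel [207 165  11   8  69] [211.6 168.3] mean [ 0.368 -0.171  0.085] topmean [ 0.3677 -0.1713  0.0849] zmax 0.087
yel [174 184  18  13 176] [182.6 190.3] mean [ 0.461 -0.213  0.137] topmean [ 0.4623 -0.213   0.1382] zmax 0.74
yel [237 206  11   9  84] [241.9 210.1] mean [ 0.471 -0.124  0.09 ] topmean [ 0.4744 -0.1236  0.0931] zmax 0.74
yel [459 272  48  17 477] [482.  279.3] mean [0.642 0.212 0.1  ] topmean [0.6422 0.2122 0.1016] zmax 0.74
yel [  0 397  60  23 225] [ 36.1 402.7] mean [ 0.758 -0.399  0.09 ] topmean [ 0.7585 -0.3978  0.0923] zmax 0.74
red [271 236  46  17 340] [294.  244.1] mean [ 0.596 -0.055  0.159] topmean [ 0.5955 -0.0552  0.1587] zmax 0.74
   axis [ 0.576 -0.112  0.81 ] 0.73
red [245 352  31  30 709] [260.1 366.3] mean [ 0.726 -0.115  0.064] topmean [ 0.7263 -0.1147  0.0643] zmax 0.74
   axis [ 0.391 -0.006  0.92 ] 0.746
```

```bash
python3 -m crank '[{"dp":[0.5,-0.9,0.3],"angular":[0,0,-2.6]},{"dp":[0.55,-0.97,0.3],"angular":[0,0,-2.6]},{"dp":[0.55,-0.97,0.3],"angular":[0,0,-2.6]},{"dp":[0.55,-0.97,0.3],"angular":[0,0,-2.6]},{"dp":[0.55,-0.97,0.3],"angular":[0,0,-2.6]},{"dp":[0.55,-0.97,0.3],"angular":[0,0,-2.6]},{"dp":[0.55,-0.97,0.3],"angular":[0,0,-2.6]},{"dp":[0.55,-0.97,0.3],"angular":[0,0,-2.6]},{"dp":[0.55,-0.97,0],"angular":[0,0,-2.6]},{"dp":[0.55,-0.97,0],"angular":[0,0,-2.6]},{"dp":[0.55,-0.97,0],"angular":[0,0,-2.6]},{"dp":[0.55,-0.97,0],"angular":[0,0,-2.6]},{"dp":[0.55,-0.97,0],"angular":[0,0,-2.6]},{"dp":[0.55,-0.97,0],"angular":[0,0,-2.6]},{"dp":[0.55,-0.97,0],"angular":[0,0,-2.6]},{"dp":[0.55,-0.97,0],"angular":[0,0,-2.6]},{"dp":[0.55,-0.97,0],"angular":[0,0,-2.6]},{"dp":[0.55,-0.97,0],"angular":[0,0,-2.6]},{"dp":[0.55,-0.97,0],"angular":[0,0,-2.6]},{"dp":[0.55,-0.97,0],"angular":[0,0,-2.6]}]'
python3 -m crank '[{"dp":[0.55,-0.97,0],"angular":[0,0,-2.6]},{"dp":[0.5,-0.8,0],"angular":[0,0,-3.0]},{"dp":[0,0,0],"angular":[0,0,0]},{"dp":[0,0,0],"angular":[0,0,0]}]'
python3 - <<'E'
from h import *
d=snap('wrist'); cv2.imwrite('pics/w1.png',d['image']); np.savez('w1.npz',**d); s=sense()
Rm=R.from_quat(s['tool_rot']).as_matrix(); print(s['t'],s['tcp_pos'],s['q'].round(3),np.degrees(np.arctan2(Rm[1,1],Rm[0,1])),Rm[:,2].round(4),d['mount'].round(3).tolist())
E
```

```text
t: 2.1
tcp_pos: [0.5551, 0.0014, 0.2804]
tool_rot: [0.597, 0.802, -0.0, -0.001]
force: [0.1, 0.4, -0.8]
finger_gap: 1.003
gripper_force: 0.0
t: 2.5
tcp_pos: [0.5859, -0.0507, 0.2801]
tool_rot: [0.635, 0.772, -0.0, -0.001]
force: [-0.5, 0.3, 0.1]
finger_gap: 1.0
gripper_force: 0.0
2.55 [ 0.58556191 -0.04992892  0.28027246] [-0.275  0.404  1.439  0.     1.3   -0.47 ] 11.172215493407696 [-0.0019  0.001  -1.    ] [[-0.001, -0.957, -0.289, 0.073], [1.0, -0.0, -0.001, -0.0], [0.001, -0.289, 0.957, -0.164], [0.0, 0.0, 0.0, 1.0]]
```

View pics/w1.png

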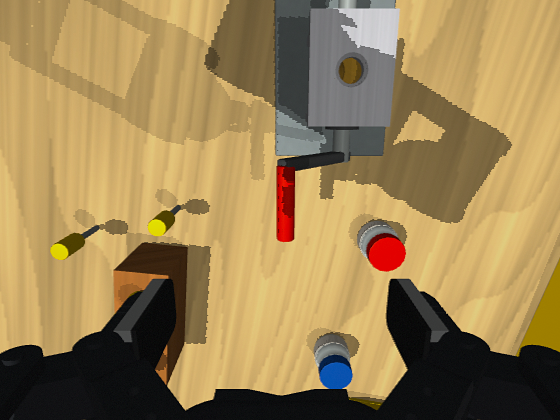

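The wrist view shows the hole at (350,69), the red handle around (286,203), parallel to the image columns, and the stand on the left.

```bash
python3 - <<'E'
from h import *
d=dict(np.load('w1.npz')); P=cloud(d); hsv=cv2.cvtColor(d['image'],cv2.COLOR_BGR2HSV); z=P[...,2]
m=((abs(z-.127)<.006)&(hsv[...,1]<60)).astype(np.uint8); p=P[m>0]; print('z',p[:,2].mean(),cv2.minAreaRect(p[:,:2].astype(np.float32)*1000))
m=((abs(z-.127)<.008)).astype(np.uint8)[40:100,320:380]; k,l,st,c=cv2.connectedComponentsWithStats(1-m); i=1+np.argmax(st[1:,4]); print(st[i],c[i]+[320,40])
ho=onplane(d,*(c[i]+[320,40]),.127); print('hole',ho)
mk=((hsv[...,0]<5)|(hsv[...,0]>175))&(hsv[...,1]>150); mk[:,330:]=0;mk[:150]=0
p=P[mk&(z>.1)]; q=p[p[:,2]>np.percentile(p[:,2],90)-.004]; 
v,u=np.nonzero(mk&(z>.1)); print('handle px',u.min(),u.max(),v.min(),v.max(),'top',q.mean(0),'w',cv2.minAreaRect(p[:,:2].astype(np.float32)*1000))
a=np.radians(11.2); X=np.array([np.cos(a),np.sin(a)]);Y=np.array([-X[1],X[0]])
hm=onplane(d,(u.min()+u.max())/2,(v.min()+v.max())/2,.152)
for h in(hm[:2],q.mean(0)[:2]): r=h-ho[:2]; print('handle rel',h,r@X,r@Y, np.degrees(np.arcsin(r@X/.08)))
E
```

```text
z 0.12599072073803821 ((622.875, 44.59252166748047), (75.64801788330078, 125.39337921142578), 10.163407325744629)
[ 18  17  25  27 503] [350.14115308  70.14512922]
hole [0.62109278 0.06071911 0.127     ]
handle px 277 294 166 241 top [ 0.58917176 -0.05318488  0.15493514] w ((585.5309448242188, -32.06338119506836), (14.117554664611816, 108.87110900878906), 10.930032730102539)
handle rel [ 0.5897655  -0.05358478] -0.05293239134853322 -0.10604215635892535 -41.42620670135365
handle rel [ 0.58917176 -0.05318488] -0.05343715204386145 -0.10553454928787011 -41.91015000635376
```

```bash
python3 -m crank '[{"dp":[0.13,-0.2,-0.88],"angular":[0,0,0]},{"dp":[0,0,-0.88],"angular":[0,0,0]},{"dp":[0,0,-0.88],"angular":[0,0,0]},{"dp":[0,0,-0.88],"angular":[0,0,0]},{"dp":[0,0,-0.88],"angular":[0,0,0]},{"dp":[0,0,0],"angular":[0,0,0]},{"dp":[0,0,0],"angular":[0,0,0]}]' 0 30
python3 -m crank '[{"dp":[0,0,0],"angular":[0,0,0]},{"dp":[0,0,0],"angular":[0,0,0]},{"dp":[0,0,0],"angular":[0,0,0]},{"dp":[0,0,0],"angular":[0,0,0]},{"dp":[0,0,0],"angular":[0,0,0]},{"dp":[0,0,0],"angular":[0,0,0]},{"dp":[0,0,0],"angular":[0,0,0]},{"dp":[0,0,0],"angular":[0,0,0]}]' 1 30
```

```text
t: 3.25
tcp_pos: [0.5899, -0.0554, 0.1492]
tool_rot: [0.634, 0.773, -0.0, -0.0]
force: [0.5, 0.0, -0.1]
finger_gap: 0.999
gripper_force: 0.0
t: 4.05
tcp_pos: [0.5903, -0.0565, 0.1488]
tool_rot: [0.635, 0.772, -0.0, -0.0]
force: [0.3, 0.2, -0.2]
finger_gap: 0.004
gripper_force: 0.0
```

The fingers closed fully without holding the handle, so I'm looking from both cameras.

```bash
python3 - <<'E'
from h import *
a=snap('wrist');b=snap('scene');np.savez('w2.npz',**a);np.savez('s2.npz',**b)
c=b['image'][180:340,230:470]; c=cv2.resize(c,(630,420),interpolation=cv2.INTER_CUBIC)
cv2.imwrite('pics/w2.png',cv2.resize(np.hstack([a['image'],cv2.resize(c,(560,420))]),(800,300)))
E
```

```text
(no output)
```

View pics/w2.png

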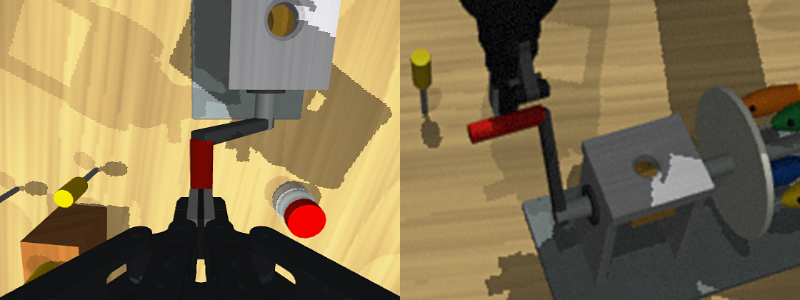

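```bash
python3 - <<'E'
from h import *
ho=np.array([.621,.0607]);a=np.radians(11.2); X=np.array([np.cos(a),np.sin(a)]);Y=np.array([-X[1],X[0]])
for n in('w1','w2','scene','s2','top'):
    d=dict(np.load(n+'.npz')); P=cloud(d); hsv=cv2.cvtColor(d['image'],cv2.COLOR_BGR2HSV)
    mk=((hsv[...,0]<6)|(hsv[...,0]>174))&(hsv[...,1]>150)&(hsv[...,2]>40)
    p=P[mk]; r=(p[:,:2]-ho); L=np.c_[r@X,r@Y,p[:,2]]; s=(L[:,1]<-.06)&(L[:,1]>-.15)&(abs(L[:,0])<.1)&(L[:,2]>.1)&(L[:,2]<.2); L=L[s]*1000
    print(n,len(L),'min',L.min(0).round(),'max',L.max(0).round(),'med',np.median(L,0).round(1))
    for y0 in range(-145,-70,10):
        k=abs(L[:,1]-y0)<5
        if k.sum()>3: print('   y',y0,k.sum(),'x',np.percentile(L[k,0],[2,98]).round(),'zmax',L[k,2].max().round())
print(sense()['tcp_pos'],sense()['finger_gap'])
E
```

```text
w1 1301 min [ -60. -139.  149.] max [-46. -74. 158.] med [ -53.3 -104.5  154.6]
   y -135 155 x [-60. -46.] zmax 157.0
   y -125 194 x [-60. -46.] zmax 157.0
   y -115 190 x [-60. -46.] zmax 157.0
   y -105 205 x [-60. -46.] zmax 158.0
   y -95 213 x [-60. -46.] zmax 158.0
   y -85 215 x [-60. -46.] zmax 157.0
   y -75 129 x [-60. -46.] zmax 157.0
w2 2089 min [ -60. -109.  148.] max [-45. -74. 158.] med [-52.7 -90.2 154.6]
   y -105 444 x [-60. -46.] zmax 157.0
   y -95 608 x [-60. -46.] zmax 158.0
   y -85 637 x [-60. -46.] zmax 157.0
   y -75 400 x [-60. -46.] zmax 157.0
scene 453 min [ -57. -140.  148.] max [-43. -75. 159.] med [ -48.  -109.1  154.6]
   y -145 6 x [-53. -44.] zmax 156.0
   y -135 72 x [-56. -43.] zmax 158.0
   y -125 69 x [-57. -43.] zmax 158.0
   y -115 71 x [-56. -44.] zmax 158.0
   y -105 71 x [-56. -44.] zmax 158.0
   y -95 70 x [-56. -44.] zmax 158.0
   y -85 71 x [-57. -43.] zmax 159.0
   y -75 23 x [-56. -44.] zmax 157.0
s2 440 min [ -57. -140.  147.] max [-42. -76. 158.] med [ -47.8 -109.7  154.8]
   y -145 5 x [-53. -48.] zmax 154.0
   y -135 74 x [-56. -43.] zmax 158.0
   y -125 70 x [-56. -43.] zmax 158.0
   y -115 69 x [-55. -44.] zmax 158.0
   y -105 66 x [-55. -43.] zmax 158.0
   y -95 68 x [-55. -44.] zmax 158.0
   y -85 64 x [-55. -43.] zmax 158.0
   y -75 24 x [-55. -44.] zmax 158.0
top 387 min [ -62. -138.  148.] max [-48. -74. 159.] med [ -56.7 -105.5  156. ]
   y -135 44 x [-62. -50.] zmax 158.0
   y -125 61 x [-62. -50.] zmax 159.0
   y -115 62 x [-62. -49.] zmax 159.0
   y -105 60 x [-62. -49.] zmax 159.0
   y -95 62 x [-62. -48.] zmax 159.0
   y -85 63 x [-62. -49.] zmax 159.0
   y -75 35 x [-62. -50.] zmax 159.0
[ 0.59029759 -0.05650518  0.14883748] -0.0033012816047294684
```

```bash
python3 - <<'E'
from h import *
ho=np.array([.621,.0607]);a=np.radians(11.2); X=np.array([np.cos(a),np.sin(a)]);Y=np.array([-X[1],X[0]])
for n in('w2','s2'):
    d=dict(np.load(n+'.npz')); P=cloud(d); hsv=cv2.cvtColor(d['image'],cv2.COLOR_BGR2HSV)
    mk=(hsv[...,1]<80)&(hsv[...,2]<170)
    r=(P[...,:2]-ho); L=np.stack([r@X,r@Y,P[...,2]],-1)*1000
    s=mk&(L[...,1]<-85)&(L[...,1]>-150)&(abs(L[...,0]+53)<45)&(L[...,2]>110)&(L[...,2]<260)
    L=L[s]; print(n,len(L))
    for z0 in range(125,205,8):
        k=abs(L[:,2]-z0)<4
        if k.sum()>3: print('  z',z0,k.sum(),'x',np.percentile(L[k,0],[2,50,98]).round(),'y',np.percentile(L[k,1],[2,50,98]).round())
s=sense();d=s;print(s['q'].round(4),s['tau'].round(2),s['force'],s['gripper_force'])
E
python3 - <<'E'
import sys;sys.path.insert(0,'.')
from h import *
d=dict(np.load('s2.npz')); c=d['image'][170:270,250:350]; cv2.imwrite('pics/s2c.png',cv2.resize(c,(600,600),interpolation=cv2.INTER_CUBIC))
E
```

```text
w2 36078
  z 173 65 x [-59. -54. -47.] y [-99. -99. -98.]
  z 181 510 x [-65. -53. -41.] y [-103.  -99.  -98.]
  z 189 644 x [-66. -53. -41.] y [-103.  -99.  -98.]
  z 197 761 x [-66. -53. -41.] y [-103.  -99.  -98.]
s2 244
  z 173 9 x [-48. -45. -45.] y [-122. -118. -117.]
  z 181 29 x [-58. -46. -38.] y [-122. -120. -105.]
  z 189 28 x [-54. -46. -38.] y [-122. -120. -107.]
  z 197 19 x [-54. -46. -44.] y [-122. -121. -119.]
[-0.2837  0.5584  1.5732 -0.      1.0102 -0.4784] [ -0.   -42.95 -15.16  -0.     0.     0.  ] [ 0.15884402 -0.18296627  0.41485271] 0.0
```

View pics/s2c.png

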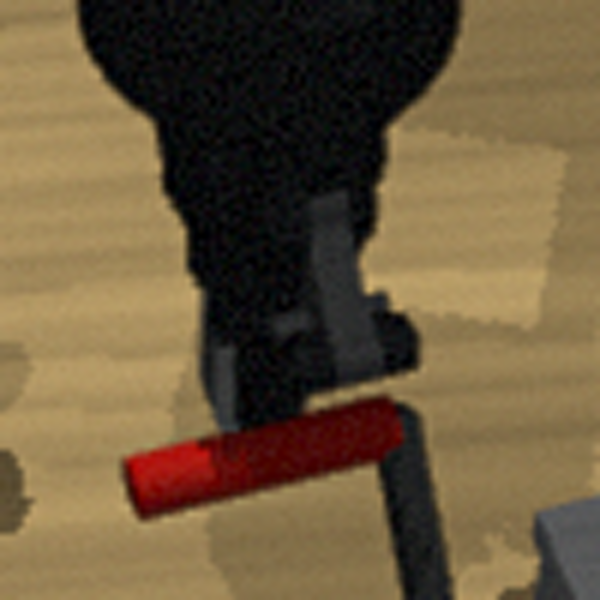

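The depth readings put the shut fingertips at z ≈ 0.170, just above the handle. That is about 38 mm higher than the reported TCP implies. I'll open, go 35 mm lower (body still clear either way) and close again.

```bash
python3 -m crank '[{"dp":[0,0,0],"angular":[0,0,0]},{"dp":[0,0,0],"angular":[0,0,0]},{"dp":[0,0,0],"angular":[0,0,0]},{"dp":[0,0,0],"angular":[0,0,0]},{"dp":[0,0,0],"angular":[0,0,0]},{"dp":[0,0,0],"angular":[0,0,0]},{"dp":[0,0,-0.4],"angular":[0,0,0]},{"dp":[0,0,-0.4],"angular":[0,0,0]},{"dp":[0,0,-0.37],"angular":[0,0,0]},{"dp":[0,0,0],"angular":[0,0,0]}]' 0 30
python3 -m crank '[{"dp":[0,0,0],"angular":[0,0,0]},{"dp":[0,0,0],"angular":[0,0,0]},{"dp":[0,0,0],"angular":[0,0,0]},{"dp":[0,0,0],"angular":[0,0,0]},{"dp":[0,0,0],"angular":[0,0,0]},{"dp":[0,0,0],"angular":[0,0,0]},{"dp":[0,0,0],"angular":[0,0,0]}]' 1 30
python3 - <<'E'
from h import *
s=sense();print(s['finger_gap'],s['force'])
ho=np.array([.621,.0607]);a=np.radians(11.2); X=np.array([np.cos(a),np.sin(a)]);Y=np.array([-X[1],X[0]])
d=snap('wrist');cv2.imwrite('pics/w3.png',d['image'])
P=cloud(d);hsv=cv2.cvtColor(d['image'],cv2.COLOR_BGR2HSV);r=P[...,:2]-ho;L=np.stack([r@X,r@Y,P[...,2]],-1)*1000
mk=((hsv[...,0]<6)|(hsv[...,0]>174))&(hsv[...,1]>150)&(L[...,1]<-65)&(L[...,1]>-150)&(abs(L[...,0])<100)&(L[...,2]>100)
print(L[mk].min(0).round(),L[mk].max(0).round())
E
```

```text
t: 5.15
tcp_pos: [0.5885, -0.056, 0.1112]
tool_rot: [0.635, 0.772, -0.001, -0.002]
force: [0.5, -0.4, 0.1]
finger_gap: 0.997
gripper_force: 0.0
t: 5.85
tcp_pos: [0.5906, -0.0565, 0.1142]
tool_rot: [0.635, 0.772, 0.0, 0.0]
force: [0.2, -0.4, 1.8]
finger_gap: 0.17
gripper_force: 29.3
0.16998533888758002 [ 0.18377217 -0.42809256  1.84290926]
[ -61. -139.  140.] [ -5. -74. 199.]
```

View pics/w3.png

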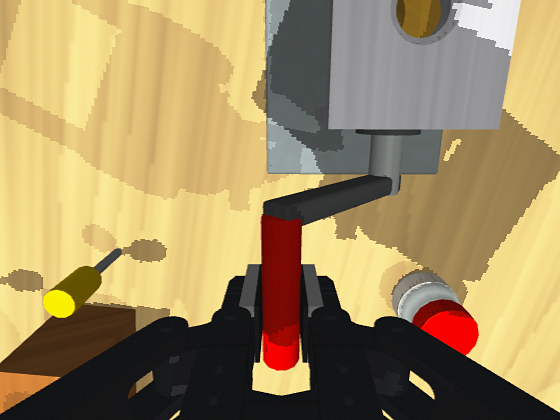

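The fingers now hold the handle (gap 0.17, 29 N) at columns 262–300, so the real fingertips sit about 38 mm behind the stated spot. Now I swing the lever along the arc.

```bash
python3 -m crank '[{"dp":[0.206,0.041,0.17],"angular":[0,0,0]},{"dp":[0.229,0.045,0.153],"angular":[0,0,0]},{"dp":[0.245,0.049,0.127],"angular":[0,0,0]},{"dp":[0.255,0.05,0.1],"angular":[0,0,0]},{"dp":[0.265,0.052,0.073],"angular":[0,0,0]},{"dp":[0.268,0.053,0.043],"angular":[0,0,0]},{"dp":[0.275,0.054,0.013],"angular":[0,0,0]},{"dp":[0,0,0],"angular":[0,0,0]},{"dp":[0,0,0],"angular":[0,0,0]},{"dp":[0,0,0],"angular":[0,0,0]}]' 1 30
cat > lev.py <<'E'
from h import *
s=sense();print(s['t'],s['tcp_pos'],s['finger_gap'],s['force'])
a=np.radians(11.2); X=np.array([np.cos(a),np.sin(a)]);Y=np.array([-X[1],X[0]])
for n in('top','scene','wrist'):
    d=snap(n); P=cloud(d); hsv=cv2.cvtColor(d['image'],cv2.COLOR_BGR2HSV); z=P[...,2]
    ho=dict(top=[.6195,.0614],scene=[.6268,.0596],wrist=[.621,.0607])[n]
    r=P[...,:2]-np.array(ho);L=np.stack([r@X,r@Y,z],-1)*1000
    mk=((hsv[...,0]<6)|(hsv[...,0]>174))&(hsv[...,1]>150)&(hsv[...,2]>40)&(L[...,1]<-70)&(L[...,1]>-145)&(abs(L[...,0])<50)&(L[...,2]>140)&(L[...,2]<182)
    if mk.sum()>10: print(n,mk.sum(),np.percentile(L[mk],[2,50,98],axis=0).round(1).tolist())
E
python3 lev.py
```

```text
t: 6.9
tcp_pos: [0.6412, -0.0465, 0.1345]
tool_rot: [0.635, 0.773, -0.001, -0.001]
force: [-5.0, -0.5, 4.4]
finger_gap: 0.169
gripper_force: 31.5
6.9 [ 0.64116926 -0.04645502  0.13451441] 0.16931948548760126 [-4.96774197 -0.47044422  4.44105057]
scene 206 [[-10.4, -138.0, 170.4], [-2.8, -126.7, 176.0], [2.6, -74.0, 178.7]]
wrist 5789 [[-8.5, -136.7, 171.0], [-1.2, -102.5, 175.8], [6.0, -75.1, 177.6]]
```

```bash
python3 -m crank '[{"dp":[0.045,0.009,0],"angular":[0,0,0]},{"dp":[0,0,0],"angular":[0,0,0]},{"dp":[0,0,0],"angular":[0,0,0]}]' 1 30
python3 -m crank '[{"dp":[0,0,0],"angular":[0,0,0]},{"dp":[0,0,0],"angular":[0,0,0]},{"dp":[0,0,0],"angular":[0,0,0]},{"dp":[0,0,0],"angular":[0,0,0]},{"dp":[0,0,0],"angular":[0,0,0]},{"dp":[0,0,0],"angular":[0,0,0]},{"dp":[0,0,0.8],"angular":[0,0,0]},{"dp":[0,0,0.9],"angular":[0,0,0]},{"dp":[0,0,0.9],"angular":[0,0,0]},{"dp":[0,0,0.9],"angular":[0,0,0]},{"dp":[0,0,0.9],"angular":[0,0,0]},{"dp":[0,0,0],"angular":[0,0,0]},{"dp":[0,0,0],"angular":[0,0,0]}]' 0 30
python3 lev.py; python3 - <<'E'
from h import *
d=snap('wrist');cv2.imwrite('pics/w4.png',d['image']);np.savez('w4.npz',**d);b=snap('top');np.savez('t4.npz',**b)
P=cloud(d);z=P[...,2];m=(abs(z-.127)<.008).astype(np.uint8)
cs,hi=cv2.findContours(m,cv2.RETR_CCOMP,cv2.CHAIN_APPROX_NONE)
for q,hh in zip(cs,hi[0]):
    if hh[3]>=0 and cv2.contourArea(q)>100:
        M=cv2.moments(q);u,v=M['m10']/M['m00'],M['m01']/M['m00'];print('hole',u,v,cv2.contourArea(q),onplane(d,u,v,.127).round(4))
hsv=cv2.cvtColor(b['image'],cv2.COLOR_BGR2HSV); print(hsv[247,375],hsv[243,373])
for z in(.135,): print('yel top',onplane(b,375,247,z),'blk',onplane(b,428,242,z))
E
```

```text
t: 7.35
tcp_pos: [0.6417, -0.0463, 0.1345]
tool_rot: [0.635, 0.773, -0.002, -0.002]
force: [-6.5, -3.6, 5.3]
finger_gap: 0.172
gripper_force: 31.6
t: 8.65
tcp_pos: [0.644, -0.0459, 0.2665]
tool_rot: [0.635, 0.772, 0.0, 0.0]
force: [-0.9, -0.3, -0.0]
finger_gap: 1.002
gripper_force: 0.0
8.65 [ 0.6440378  -0.04586938  0.26654407] 1.0020311123452657 [-0.87053535 -0.29589157 -0.04024481]
top 333 [[-8.6, -137.2, 170.6], [-4.8, -101.9, 176.9], [3.4, -76.2, 180.2]]
scene 528 [[-9.1, -137.1, 169.2], [-1.2, -106.7, 175.9], [3.4, -75.4, 178.6]]
wrist 1695 [[-7.8, -136.8, 171.6], [-1.0, -105.0, 175.8], [6.3, -75.4, 177.9]]
hole 282.36804990507187 59.90615676701925 614.5 [0.6223 0.0608 0.127 ]
[ 30 123 242] [ 29 125 243]
yel top [ 0.45451005 -0.21239215  0.135     ] blk [ 0.46248045 -0.29444308  0.135     ]
```

View pics/w4.png

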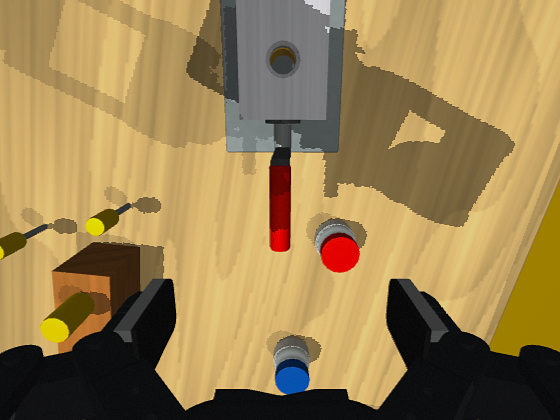

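The lever stands upright to within about 2 mm: handle column 280, shaft 284, hole (282,60). The yellow knob shows at (55,331). I'm going above the pin.

```bash
python3 -m crank '[{"dp":[-0.89,-0.79,-0.2],"angular":[0,0,0]},{"dp":[-0.89,-0.79,-0.32],"angular":[0,0,0]},{"dp":[-0.89,-0.79,-0.32],"angular":[0,0,0]},{"dp":[-0.89,-0.79,-0.32],"angular":[0,0,0]},{"dp":[-0.89,-0.79,-0.32],"angular":[0,0,0]},{"dp":[-0.89,-0.79,-0.32],"angular":[0,0,0]},{"dp":[-0.89,-0.79,-0.32],"angular":[0,0,0]},{"dp":[0,0,0],"angular":[0,0,0]},{"dp":[0,0,0],"angular":[0,0,0]},{"dp":[0,0,0],"angular":[0,0,0]}]' 0 30
python3 - <<'E'
from h import *
d=dict(np.load('w4.npz'));print('w4',onplane(d,55,331,.135))
s=sense();d=snap('wrist');cv2.imwrite('pics/w5.png',d['image']);np.savez('w5.npz',**d);P=cloud(d);hsv=cv2.cvtColor(d['image'],cv2.COLOR_BGR2HSV)
mk=((abs(hsv[...,0].astype(int)-29)<5)&(hsv[...,1]>110)&(hsv[...,2]>60)&(abs(P[...,2]-.135)<.006)).astype(np.uint8)
k,l,st,c=cv2.connectedComponentsWithStats(mk)
for i in range(1,k):
    if st[i,4]>80: print(st[i],c[i],onplane(d,*c[i],.135),np.ptp(P[l==i],axis=0),P[l==i].mean(0))
print(s['tcp_pos'],s['t'])
E
```

```text
t: 9.9
tcp_pos: [0.4579, -0.2116, 0.2027]
tool_rot: [0.635, 0.773, 0.0, 0.0]
force: [0.4, -0.1, 0.5]
finger_gap: 1.003
gripper_force: 0.0
w4 [ 0.45823391 -0.21253453  0.135     ]
[ 261  201   39   39 1000] [279.881 219.776] [ 0.45679926 -0.21100997  0.135     ] [0.02653133 0.02701904 0.00725791] [ 0.45687017 -0.21138366  0.1339353 ]
[ 0.45793858 -0.21157551  0.20267686] 9.9
```

View pics/w5.png

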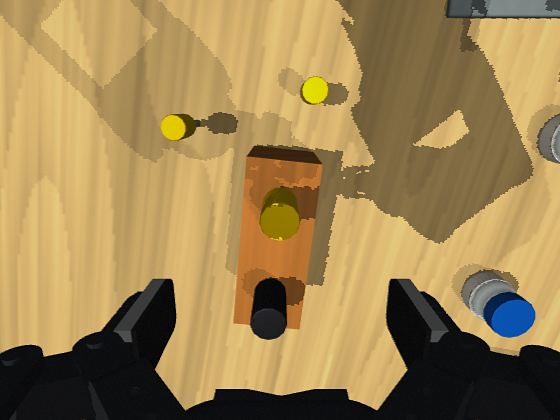

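The knob is centred at (280,220), level with the expected 0.135 top. The stand runs down the columns with the black knob at (268,320), clear of the fingers. Descending 127 mm and gripping.

```bash
python3 -m crank '[{"dp":[-0.03,0.01,-0.84],"angular":[0,0,0]},{"dp":[0,0,-0.84],"angular":[0,0,0]},{"dp":[0,0,-0.84],"angular":[0,0,0]},{"dp":[0,0,-0.84],"angular":[0,0,0]},{"dp":[0,0,-0.84],"angular":[0,0,0]},{"dp":[0,0,0],"angular":[0,0,0]}]' 0 40
python3 -m crank '[{"dp":[0,0,0],"angular":[0,0,0]},{"dp":[0,0,0],"angular":[0,0,0]},{"dp":[0,0,0],"angular":[0,0,0]},{"dp":[0,0,0],"angular":[0,0,0]},{"dp":[0,0,0],"angular":[0,0,0]},{"dp":[0,0,0],"angular":[0,0,0]},{"dp":[0,0,0],"angular":[0,0,0]}]' 1 40
```

```text
t: 10.55
tcp_pos: [0.4553, -0.2095, 0.0742]
tool_rot: [0.634, 0.773, -0.0, -0.003]
force: [0.7, -0.3, 1.1]
finger_gap: 0.997
gripper_force: 0.0
t: 11.25
tcp_pos: [0.4569, -0.2119, 0.0778]
tool_rot: [0.635, 0.772, 0.0, 0.001]
force: [-0.0, 0.6, 6.2]
finger_gap: 0.32
gripper_force: 39.1
```

```bash
python3 -m crank '[{"dp":[0,0,0.5],"angular":[0,0,0]},{"dp":[0,0,0.9],"angular":[0,0,0]},{"dp":[0,0,0.9],"angular":[0,0,0]},{"dp":[0,0,0.9],"angular":[0,0,0]},{"dp":[0,0,0.9],"angular":[0,0,0]},{"dp":[0,0,0.9],"angular":[0,0,0]},{"dp":[0,0,0.9],"angular":[0,0,0]},{"dp":[0,0,0.4],"angular":[0,0,0]},{"dp":[0.55,0.9,0],"angular":[0,0,0]},{"dp":[0.55,0.9,0],"angular":[0,0,0]},{"dp":[0.55,0.9,0],"angular":[0,0,0]},{"dp":[0.55,0.9,0],"angular":[0,0,0]},{"dp":[0.55,0.9,0],"angular":[0,0,0]},{"dp":[0.55,0.9,0],"angular":[0,0,0]},{"dp":[0.55,0.9,0],"angular":[0,0,0]},{"dp":[0.55,0.9,0],"angular":[0,0,0]},{"dp":[0.55,0.9,0],"angular":[0,0,0]},{"dp":[0.53,0.9,0],"angular":[0,0,0]}]' 1 40
python3 -m crank '[{"dp":[0,0,0],"angular":[0,0,0]},{"dp":[0,0,0],"angular":[0,0,0]},{"dp":[0,0,0],"angular":[0,0,0]},{"dp":[0,0,0],"angular":[0,0,0]}]' 1 40
python3 - <<'E'
from h import *
s=sense();print(s['tcp_pos'])
d=snap('wrist');np.savez('w6.npz',**d);b=snap('scene');np.savez('s6.npz',**b);t=snap('top');np.savez('t6.npz',**t)
c=cv2.resize(b['image'][90:330,260:500],(420,420),interpolation=cv2.INTER_CUBIC)
cv2.imwrite('pics/w6.png',cv2.resize(np.hstack([d['image'],c]),(800,343)))
E
```

```text
t: 13.05
tcp_pos: [0.6207, 0.0596, 0.2654]
tool_rot: [0.635, 0.772, -0.0, -0.0]
force: [-0.3, -0.2, -0.3]
finger_gap: 0.311
gripper_force: 39.5
t: 13.45
tcp_pos: [0.62, 0.0575, 0.2656]
tool_rot: [0.636, 0.772, -0.0, -0.0]
force: [0.1, -0.4, -1.4]
finger_gap: 0.315
gripper_force: 39.6
[0.61998764 0.05750038 0.26559766]
```

View pics/w6.png

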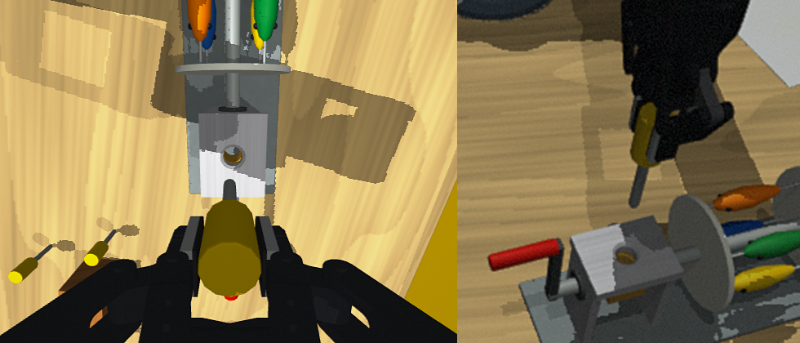

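The wrist view shows the pin held, with the shank tip at about (322,255) in the full-size image and the hole at (324,217). The scene view shows the shank hanging above the plate. Now I measure tip, tilt and hole.

```bash
cat > pin.py <<'E'
from h import *
import sys
a=np.radians(11.2); X=np.array([np.cos(a),np.sin(a)]);Y=np.array([-X[1],X[0]])
def run(d,n,tcp):
    P=cloud(d);z=P[...,2]; hsv=cv2.cvtColor(d['image'],cv2.COLOR_BGR2HSV)
    zb=tcp[2]+.038-.06   # grasp point minus
    near=(np.hypot(P[...,0]-tcp[0],P[...,1]-tcp[1])<.022)
    s=near&(z>.14)&(z<tcp[2]+.01)&(hsv[...,1]<110)
    p=P[s]
    if len(p)>20:
        r=(p[:,:2]-tcp[:2]); L=np.c_[r@X,r@Y]*1000; print(n,'shank',len(p),'zmin',p[:,2].min().round(4))
        lo=p[:,2].min()
        for z0 in np.arange(lo+.004,tcp[2]+.01,.012):
            k=abs(p[:,2]-z0)<.006
            if k.sum()>4: print('   z %.3f'%z0,k.sum(),'dx',np.percentile(L[k,0],[3,97]).round(1),'dy',np.percentile(L[k,1],[3,97]).round(1))
    m=(abs(z-.127)<.008).astype(np.uint8)
    cs,hi=cv2.findContours(m,cv2.RETR_CCOMP,cv2.CHAIN_APPROX_NONE)
    for q,hh in zip(cs,hi[0]):
        if hh[3]>=0 and cv2.contourArea(q)>90:
            M=cv2.moments(q);u,v=M['m10']/M['m00'],M['m01']/M['m00'];h=onplane(d,u,v,.127);r=h[:2]-tcp[:2];print(n,'hole',round(u),round(v),cv2.contourArea(q),h.round(4),'rel tcp local',(r@X*1000).round(1),(r@Y*1000).round(1))
if __name__=='__main__':
    tcp=np.array([.620,.0575,.2656])
    for n in('w6','s6','t6'): run(dict(np.load(n+'.npz')),n,tcp)
E
python3 pin.py
```

```text
w6 shank 374 zmin 0.2061
   z 0.210 73 dx [-4.9  4. ] dy [0.3 4.2]
   z 0.222 97 dx [-5.2  4. ] dy [0.3 4.2]
   z 0.234 116 dx [-4.9  4.2] dy [0.1 4.2]
   z 0.246 88 dx [-4.4  3.5] dy [1.4 4.3]
w6 hole 285 190 444.0 [0.6216 0.063  0.127 ] rel tcp local 2.7 5.0
s6 shank 241 zmin 0.2036
   z 0.208 31 dx [-1.6  5.9] dy [-6.6  0.2]
   z 0.220 45 dx [-0.6  6.5] dy [-6.9  2.1]
   z 0.232 53 dx [-1.4  6.5] dy [-6.8  0.5]
   z 0.244 53 dx [-0.7  6. ] dy [-7.   1.2]
   z 0.256 55 dx [-0.9  6.3] dy [-6.9  1. ]
s6 hole 377 269 137.5 [0.6273 0.0592 0.127 ] rel tcp local 7.5 0.3
t6 shank 97 zmin 0.2059
   z 0.210 17 dx [-6.5 -2.1] dy [-4.5  3.5]
   z 0.222 26 dx [-6.5 -0.5] dy [-4.6  3.6]
   z 0.234 28 dx [-6.2  0.3] dy [-4.7  3.9]
   z 0.246 25 dx [-5.9 -1.8] dy [-4.8  3.7]
t6 hole 201 145 123.0 [0.6193 0.0612 0.127 ] rel tcp local 0.0 3.8
```

```bash
python3 -m crank '[{"dp":[0.07,0.15,0],"angular":[0,0,0]},{"dp":[0,0,-0.7],"angular":[0,0,0]},{"dp":[0,0,-0.7],"angular":[0,0,0]},{"dp":[0,0,-0.7],"angular":[0,0,0]},{"dp":[0,0,0],"angular":[0,0,0]},{"dp":[0,0,0],"angular":[0,0,0]},{"dp":[0,0,0],"angular":[0,0,0]}]' 1 40
python3 - <<'E'
from pin import *
t=sense()['tcp_pos'];print(t)
for n in('wrist','scene','top'):
    d=snap(n);np.savez(n[0]+'7.npz',**d); run(d,n,t)
    if n=='wrist': c1=d['image'][120:320,180:380]
    if n=='scene': c2=d['image'][170:310,320:460]
    if n=='top': c3=d['image'][90:190,150:250]
cv2.imwrite('pics/w7.png',np.hstack([cv2.resize(c,(266,266),interpolation=cv2.INTER_CUBIC) for c in(c1,c2,c3)]))
E
```

```text
t: 14.3
tcp_pos: [0.6238, 0.063, 0.204]
tool_rot: [0.635, 0.772, 0.001, 0.001]
force: [-0.2, -0.3, -0.1]
finger_gap: 0.322
gripper_force: 39.6
[0.62381734 0.06296393 0.20399169]
wrist shank 391 zmin 0.1435
   z 0.148 63 dx [-5.2  4.3] dy [-0.1  4.3]
   z 0.160 99 dx [-5.   4.1] dy [0.6 4.2]
   z 0.172 112 dx [-4.9  4.2] dy [-0.4  4.1]
   z 0.184 102 dx [-4.7  3.7] dy [1.2 4.3]
   z 0.208 15 dx [-12.7  10.8] dy [ 5.2 12.1]
scene shank 188 zmin 0.1449
   z 0.149 34 dx [0.2 6.4] dy [-6.9  1.8]
   z 0.161 37 dx [-0.2  6.2] dy [-6.9  0.5]
   z 0.173 41 dx [-0.4  6. ] dy [-7.1  1.3]
   z 0.185 41 dx [-1.   6.3] dy [-6.9  0.5]
   z 0.197 35 dx [-0.1  6.2] dy [-6.7  0.6]
scene hole 378 269 137.5 [0.6273 0.0593 0.127 ] rel tcp local 2.7 -4.2
top shank 59 zmin 0.1444
   z 0.148 11 dx [-6.1 -2. ] dy [-4.2  4.1]
   z 0.160 19 dx [-6.6 -1.9] dy [-4.6  3.3]
   z 0.172 20 dx [-6.6 -2.6] dy [-4.6  3.3]
   z 0.184 9 dx [-6.5 -2.6] dy [-4.5 -0.4]
```

View pics/w7.png

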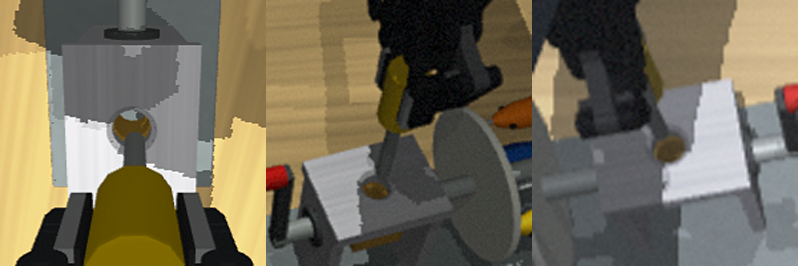

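The wrist crop shows the tip just short of the hole rim and within about 2 px of its centre column. The scene and top crops also show it at the hole. The three views together ask for about 1 mm of correction. I lower in stages while watching the force.

```bash
python3 -m crank '[{"dp":[-0.035,-0.035,0],"angular":[0,0,0]},{"dp":[0,0,-0.3],"angular":[0,0,0]},{"dp":[0,0,-0.3],"angular":[0,0,0]},{"dp":[0,0,-0.3],"angular":[0,0,0]},{"dp":[0,0,0],"angular":[0,0,0]}]' 1 40
python3 -m crank '[{"dp":[0,0,-0.3],"angular":[0,0,0]},{"dp":[0,0,-0.3],"angular":[0,0,0]},{"dp":[0,0,0],"angular":[0,0,0]}]' 1 40
```

```text
t: 14.95
tcp_pos: [0.6201, 0.062, 0.1733]
tool_rot: [0.635, 0.772, -0.001, -0.002]
force: [0.2, 0.5, -0.8]
finger_gap: 0.316
gripper_force: 39.6
t: 15.25
tcp_pos: [0.6204, 0.062, 0.1558]
tool_rot: [0.635, 0.772, -0.001, -0.001]
force: [-0.4, -1.1, -0.5]
finger_gap: 0.317
gripper_force: 39.6
```

```bash
python3 -m crank '[{"dp":[0,0,-0.3],"angular":[0,0,0]},{"dp":[0,0,-0.3],"angular":[0,0,0]},{"dp":[0,0,-0.3],"angular":[0,0,0]},{"dp":[0,0,0],"angular":[0,0,0]},{"dp":[0,0,0],"angular":[0,0,0]}]' 1 40
python3 -m crank '[{"dp":[0,0,-0.15],"angular":[0,0,0]},{"dp":[0,0,-0.15],"angular":[0,0,0]},{"dp":[0,0,0],"angular":[0,0,0]}]' 1 40
```

```text
t: 15.75
tcp_pos: [0.6214, 0.062, 0.1301]
tool_rot: [0.635, 0.772, -0.0, -0.0]
force: [0.3, -0.5, 0.1]
finger_gap: 0.314
gripper_force: 39.6
t: 16.05
tcp_pos: [0.6211, 0.062, 0.121]
tool_rot: [0.635, 0.772, -0.0, -0.0]
force: [-0.6, -0.1, 0.3]
finger_gap: 0.316
gripper_force: 39.6
```

```bash
python3 -m crank '[{"dp":[0,0,-0.05],"angular":[0,0,0]},{"dp":[0,0,-0.05],"angular":[0,0,0]},{"dp":[0,0,0],"angular":[0,0,0]}]' 1 40
python3 -m crank '[{"dp":[0,0,-0.04],"angular":[0,0,0]},{"dp":[0,0,0],"angular":[0,0,0]}]' 1 40
```

```text
t: 16.35
tcp_pos: [0.6218, 0.062, 0.1198]
tool_rot: [0.635, 0.773, 0.0, 0.0]
force: [-1.4, 0.0, 4.6]
finger_gap: 0.313
gripper_force: 40.3
t: 16.55
tcp_pos: [0.6218, 0.062, 0.1197]
tool_rot: [0.635, 0.773, 0.0, 0.001]
force: [-2.7, 0.7, 10.7]
finger_gap: 0.314
gripper_force: 40.8
```

Contact at the expected depth (force rising to 11 N), so the knob is on the plate. I release and rise clear.

```bash
python3 -m crank '[{"dp":[0,0,0.04],"angular":[0,0,0]},{"dp":[0,0,0],"angular":[0,0,0]},{"dp":[0,0,0],"angular":[0,0,0]},{"dp":[0,0,0],"angular":[0,0,0]},{"dp":[0,0,0],"angular":[0,0,0]},{"dp":[0,0,0],"angular":[0,0,0]},{"dp":[0,0,0],"angular":[0,0,0]},{"dp":[0,0,0.6],"angular":[0,0,0]},{"dp":[0,0,0.9],"angular":[0,0,0]},{"dp":[0,0,0.9],"angular":[0,0,0]},{"dp":[0,0,0.9],"angular":[0,0,0]},{"dp":[0,0,0.9],"angular":[0,0,0]},{"dp":[-0.9,0,0],"angular":[0,0,0]},{"dp":[-0.9,0,0],"angular":[0,0,0]},{"dp":[-0.9,0,0],"angular":[0,0,0]},{"dp":[-0.9,0,0],"angular":[0,0,0]},{"dp":[0,0,0],"angular":[0,0,0]},{"dp":[0,0,0],"angular":[0,0,0]}]' 0 40
python3 lev.py; python3 - <<'E'
from h import *
a=snap('scene');b=snap('wrist')
for n,d in(('scene',a),('wrist',b)):
    P=cloud(d);hsv=cv2.cvtColor(d['image'],cv2.COLOR_BGR2HSV)
    s=(abs(hsv[...,0].astype(int)-29)<6)&(hsv[...,1]>110)&(np.hypot(P[...,0]-.622,P[...,1]-.061)<.03)&(P[...,2]>.12)
    if s.sum()>10: print(n,s.sum(),'knob z',np.percentile(P[s][:,2],[2,98]).round(4),P[s].mean(0).round(4))
cv2.imwrite('pics/end.png',cv2.resize(np.hstack([b['image'],cv2.resize(a['image'][150:360,260:540],(560,420))]),(800,300)))
E
```

```text
t: 18.35
tcp_pos: [0.5139, 0.0619, 0.245]
tool_rot: [0.635, 0.772, 0.0, 0.001]
force: [0.6, -0.4, 1.1]
finger_gap: 1.0
gripper_force: 0.0
18.35 [0.51385928 0.06193895 0.2450372 ] 0.9997817308381515 [ 0.63698877 -0.39036693  1.08425569]
top 397 [[-8.6, -137.5, 170.8], [-3.7, -106.9, 176.9], [3.9, -76.5, 179.9]]
scene 548 [[-10.0, -137.4, 169.5], [-1.5, -106.1, 175.7], [3.2, -74.9, 178.7]]
wrist 61 [[-9.0, -112.5, 168.8], [-8.1, -102.3, 171.1], [-6.7, -96.4, 174.7]]
scene 570 knob z [0.1312 0.1784] [0.6291 0.0574 0.164 ]
wrist 2119 knob z [0.1312 0.1771] [0.6167 0.0641 0.1652]
```

View pics/end.png

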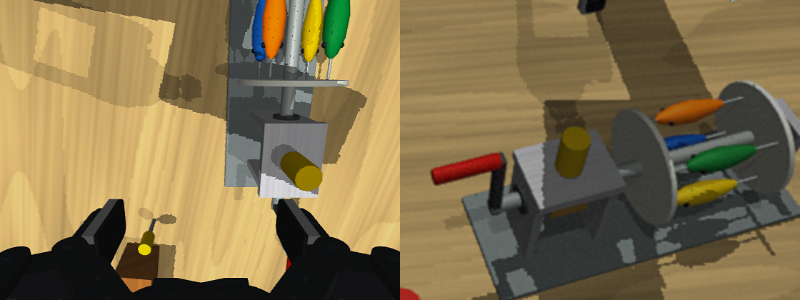

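The yellow knob sits on the plate at (573,150) in the scene half, with its top at 0.177 as expected. The lever is upright at (495,180) and the gripper is clear. Handing in.

```bash
python3 -c "
from station import order
print(order.sign_off())"
```

```text
the job is handed in; nothing more can be done
None
```

The job is handed in at about 18.5 s of the 51 s: the lever stands upright to within about 1.5°, the yellow-knobbed pin is down through the bracket and shaft with its knob on the plate, and the gripper is open and clear.

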